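# Seat a media bottle and leave its cap a quarter turn open for the autoclave

## Robot

A 6-joint arm with a two-finger parallel gripper is mounted at the origin on the work surface. World frame = base frame: x ahead of the robot, y to its left, z up, the work surface at z = 0. Lengths are in mm, angles in rad, forces in N, time in s.
With the tool pointing down it reaches from about 275 to 1000 mm from the base axis. Payload 8.4 kg.
Tool frame: the origin (TCP) lies midway between the tips of the shut fingers; the grasp point (between the pads) lies 19 mm behind it; z points along the fingers, y is the line along which they close (so a half turn about z gives the same grasp; the last joint's range is limited). The gripper opens to 85 mm and grips with 20 to 120 N. Pads are 22 mm wide; open, the fingers measure 114 mm over their backs; the gripper's body (76 mm by 85 mm) begins 54 mm behind the grasp point. The pads swing forward as they close: fully open they stand 13 mm farther back than shut.
Start: joints at [-1.122, 0.353, 1.633, -0, 1.155, -0.002], TCP at [272.303, -562.565, 231.281] pointing down, gripper open.
Joint ranges: [-2.63, 2.63], [-0.92, 2.1], [0.06, 2.66], [-1.3, 4.44], [0, 2.69], [-3.02, 3.02]. Speed limits (rad/s): [2.22, 2.22, 2.79, 3.14, 3.14, 3.14].

## Interface

Orientations are given as [roll, pitch, yaw] about the fixed x, y, z axes, in that order (R = Rz(yaw) Ry(pitch) Rx(roll)).
In Python, from rig import r, imaging gives the robot as it stands. The module is installed in compiled form; this text tells all that it offers.
- The arm moves only by the tool arm_command, never from a script. Its argument "deltas" is a list of rows, each an object of numbers: "hand": the finger opening in mm, from 0 to 85.4; "tx", "ty", "tz": the shift along the tool's x, y, z in mm; "wx", "wy", "wz": the turn, a rotation vector about the tool's x, y, z in rad. A call has 1 to 8 rows; each row shifts and turns the commanded pose from where the row before left it, along the tool's axes as they then stand; what a row does not reach is not made up. A row lasts 1/8 s, in which the tool goes at most 62.5 mm and 10.7 degrees, less where a joint would pass 70% of its speed; a pose out of reach is approached as far as the arm can. A call with a gripper value outside its range is refused whole. The fingers move at their own pace and stop on an object; "squeeze" is the grip in N (left out, the last holds). Time passes only in rows, so rows that do not move let the fingers close. It gives the time, the measured TCP pose, the force, the opening and the grip force at its end, in the units of the state.
- r.sense(): the state, without advancing time (a new reading comes with each control period).
- imaging.grab_frame(name): name is "side" or "top"; returns a dict with "image" (400x640x3 uint8, red, green, blue), "mtx" (3x3 intrinsics, pixels), "world_to_cam" (4x4, takes a point from world to camera coordinates). Camera axes: x right, y up, looking along -z (the intrinsics and any distortion apply to the point x, -y, -z); pixel columns grow to the right and rows downward; lengths in mm; the calibration is good to about 2 mm. A picture is of the moment at which its call begins. There is no depth.
- r.sign_off(): hands the job in; it is judged then, once.
The state is a dict: "clock": time; "qpos": joint angles; "qvel": joint speeds; "joint_efforts": joint torques, N m; "eef_pos": TCP position; "tcp_rot": TCP orientation; "contact_force": force on the tool from outside, world axes, zero at the start; "wrist_torque": the same for the moment, N m; "opening": opening from 0.0 (shut) to 1.0 (fully open); "grasp_force": force on a finger pad.
Only numpy, scipy, OpenCV 4.12 (cv2) and the standard library are available. Lean on these libraries where they do the work, as an engineer would, in place of code of your own. Each camera call takes 0.05 s, during which the arm holds its last target. There are 200 camera calls.

## Task

Pick up the free-standing square bottle, lower it (do not drop it) into the empty holder block so that its foot tab sits in the notch and it stands fully down, then screw its cap clockwise until it bottoms out, and back it off a quarter turn so that the bottle can vent. Finish still gripping the cap at that position, with the bottle seated: do not let go at the end. Leave the other things on the bench where they are.

Things in the scene. Friction and masses are not known exactly. Their poses are not given: they have to be found in the camera images.
- bottle: Free-standing amber bottle, 310 g (+-40 percent). Square body 48 x 48 mm, 70 mm tall, round shoulder, 30 mm neck; 118 mm tall with the cap home. At its foot, amid the +x side, a tab 12 mm wide and 26 mm tall stands out 8 mm. Origin: centre of the underside; z up, x towards the tab. Easily lifted by the cap, which stays where it is left on the thread (0.07 N m of friction).
- bottle_tab (a point): Outer face of the bottle's tab: 32 mm from the bottle's axis along its x, 13 mm above its underside.
- cap: The bottle's round ribbed grey screw cap, 40 mm in diameter (41 over the ribs), 28 mm tall, already started on the thread. Origin: centre of its underside, on the bottle's axis, 90 mm above the bottle's underside when home. z up; x along the raised bar on its top. Below it 12 mm of bare neck, then the shoulder.
- cap_top (a point): Centre of the cap's flat top, 28 mm above the cap's origin.
- cap_turn (a joint): How far the cap is unscrewed, rad: 0 = bottomed out (hard stop; the bar on top then points over the tab), growing counter-clockwise seen from above. Starts between 1.7 and 2.9; stop at 3.6. It rises 0.8 mm per rad (5 mm a turn). A quarter turn is 1.57. Clockwise tightens.
- holder: The empty holder: grey block 84 x 84 x 34 mm, fixed. Pocket 52 x 52 mm (2 mm play round the bottle), floor 6 mm above the bench; its top 10 mm widens by 5 mm a side as a lead-in. The +x wall has a 16 mm notch for the tab, widened likewise. Origin: centre of underside; z up, x towards the notch. Seated: bottle origin 6 mm above, x along this x; it can turn about 0.08 rad either way.
- holder_full: An identical holder, fixed to the bench, which already holds a finished bottle. Leave alone.
- bottle_full: The finished bottle in the other holder, same shape and size, its top about 126 mm above the bench. Origin: centre of its underside. Leave alone.
- spare_cap: Spare cap lying near the robot, 40 mm across, 31 mm tall. Leave alone. Origin: centre of its underside.
- petri_dish: Clear covered dish, 90 mm across, 16 mm tall. Leave alone. Origin: centre of its underside.
- beaker: Glass beaker, 66 mm across, 80 mm tall. Leave alone. Origin: centre of its underside.
- tip_box: Box of pipette tips, 89 x 124 x 50 mm. Leave alone. Origin: centre of its underside.
- marker: Marker pen, 125 mm long along its x, 16 mm thick. Leave alone. Origin: underside, mid-length.
- timer: Bench timer, 60 x 75 x 25 mm. Leave alone. Origin: centre of its underside.
Mind the look-alikes: they are no part of the job. What is shaped like the bottle but red is not meant.

How it is judged (in metres and radians):
On the way, in this order (a step that is already met when the one before it is completed fails the run):
1. the bottle stands fully down in the empty holder, tab in the notch (x of bottle in the frame of holder between -0.005 and 0.005 m and y of bottle in the frame of holder between -0.005 and 0.005 m and z of bottle in the frame of holder below 0.0095 m and x of bottle_tab in the frame of holder above 0.024 m and angle between bottle's own z axis and vertical below 0.08 rad), for 0.2 s.
2. the cap is screwed down until it bottoms out, the bottle still seated (all of step 1 and value of joint cap_turn below 0.09 rad), for 0.2 s.
At the end, for the whole second after the job is handed in: The bottle stands fully down in the holder (within 5 mm of its centre, less than 3.5 mm above its floor, upright within 0.08 rad, tab in the notch), the cap is 1.57 +- 0.35 rad from its stop and still, and the fingers still grip the cap (more than 3 N) (all of step 1 and value of joint cap_turn between 1.22 and 1.92 rad and angular speed of cap below 0.1 rad/s and contact force between the fingers and cap above 3 N); the arm keeps its last pose, push and grip.
It fails at once if the bottle falls free from more than 40 mm above the bench (height (world z) of bottle above 0.04 m and contact force between bottle and anything else below 0.01 N).
It fails at once if the finished bottle in the other holder is moved more than 20 mm (distance of bottle_full from where it was at the start of the episode above 0.02 m).
It fails at once if another thing on the bench is moved more than 30 mm (distance of any of spare_cap, petri_dish, beaker, tip_box, marker, timer from where it was at the start of the episode above 0.03 m).
It also fails if it takes over 58 s, if anything falls off the work surface, if the arm or the gripper's body presses on something with over 40 N, if the wrist force passes 120 N, or if a joint passes its speed limit or range.

## Working session

There is one attempt and no reset: what is moved stays moved. The work goes in short steps, Python scripts to look and compute and a tool call to move; the robot and the scene stay as the last step left them, time stands still between calls to the robot, and variables do not carry over. Pictures are saved under pics/ and viewed, at most 10 in all, crops included, and the job is handed in when it is done.

Besides the shell and the picture viewer there is one more tool, called after "Call:" by a JSON object that holds its "fn" and its "kwargs". arm_command: Moves the arm, as the interface text tells. Its arguments: {"type":"object","properties":{"deltas":{"type":"array"},"squeeze":{"type":"number"}},"required":["deltas"]}

```bash
mkdir -p pics; python3 - <<'E'
from rig import r, imaging
import cv2,pickle
for n in("top","side"):
    f=imaging.grab_frame(n); cv2.imwrite(f"pics/{n}0.png",f["image"][:,:,::-1]); pickle.dump(f,open(n+".pkl","wb"))
    print(n,f.keys(),f["mtx"].round(1).tolist(),f["world_to_cam"].round(3).tolist())
print(r.sense())
E
```

```text
top dict_keys(['image', 'mtx', 'world_to_cam']) [[460.0, 0.0, 323.4], [0.0, 460.0, 204.5], [0.0, 0.0, 1.0]] [[0.027, -0.999, 0.028, 40.726], [0.982, 0.032, 0.187, -547.279], [-0.187, 0.022, 0.982, -959.968], [0.0, 0.0, 0.0, 1.0]]
side dict_keys(['image', 'mtx', 'world_to_cam']) [[379.3, 0.0, 322.8], [0.0, 379.3, 199.0], [0.0, 0.0, 1.0]] [[-0.986, -0.169, 0.003, 524.42], [0.105, -0.596, 0.796, -111.947], [-0.133, 0.785, 0.605, -903.741], [0.0, 0.0, 0.0, 1.0]]
{'clock': 0.1, 'qpos': array([-1.12239110e+00,  3.53588481e-01,  1.63408297e+00, -2.40199940e-05,
        1.15518716e+00, -2.39413158e-03]), 'qvel': array([ 9.64856127e-05, -5.76079237e-04, -5.11576277e-04, -1.09713719e-03,
       -5.28076370e-04,  5.09863481e-04]), 'joint_efforts': array([ 1.88717472e-04, -6.06355619e+01, -3.42820609e+01,  1.05700908e-04,
        4.01426587e-03,  1.33750632e-06]), 'eef_pos': array([ 272.11008499, -562.1693712 ,  230.62082771]), 'tcp_rot': array([-3.14032664e+00,  1.89319528e-05,  4.50809085e-01]), 'contact_force': array([ 0.53043827,  0.07146167, -0.27842891]), 'wrist_torque': array([ 0.00681814, -0.04930972, -0.03839774]), 'grasp_force': 0.0, 'opening': 0.9952325981122764}
```

View pics/top0.png

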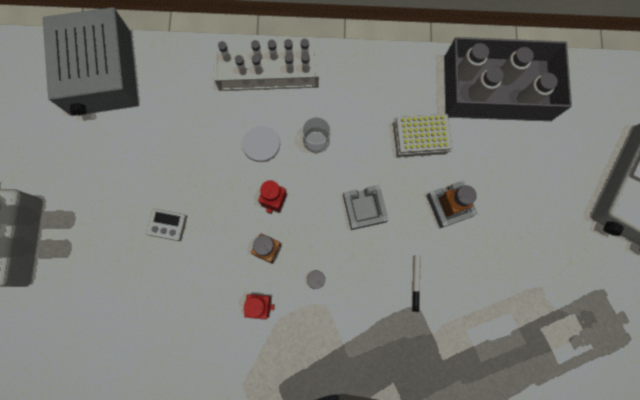

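View pics/side0.png

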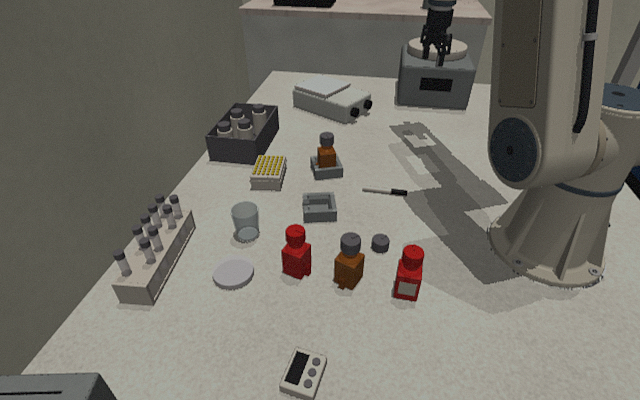

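The top view shows the amber bottle at about (265,247), the empty holder at (366,207) and red decoys at (270,195) and (258,306). Next I'll enlarge these areas.

```bash
python3 - <<'E'
import cv2
t=cv2.imread("pics/top0.png");s=cv2.imread("pics/side0.png")
R=lambda a:cv2.resize(a,None,fx=8,fy=8,interpolation=cv2.INTER_CUBIC)
a=R(t[225:270,245:290]);b=R(t[180:235,340:390])
cv2.imwrite("pics/c1.png",cv2.copyMakeBorder(a,0,80,0,0,0)if 0 else cv2.hconcat([cv2.copyMakeBorder(a,0,80,0,0,cv2.BORDER_CONSTANT),b]))
c=R(s[228:294,325:370]);d=R(s[185:228,295:342])
cv2.imwrite("pics/c2.png",cv2.hconcat([c,cv2.copyMakeBorder(d,0,8*23,0,0,cv2.BORDER_CONSTANT)]))
E
```

```text
(no output)
```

View pics/c1.png

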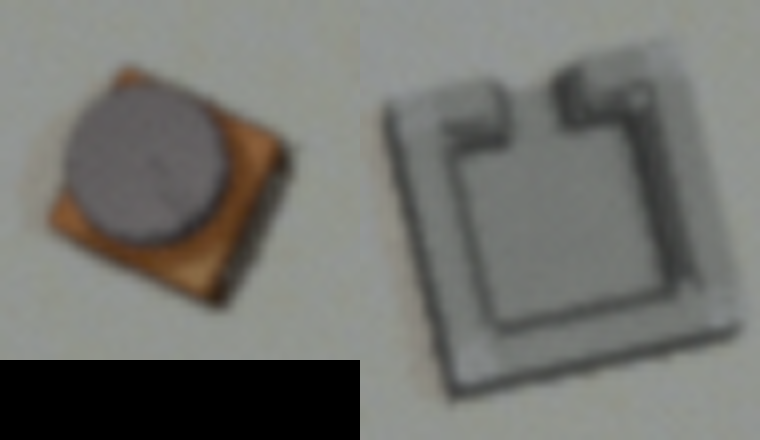

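View pics/c2.png

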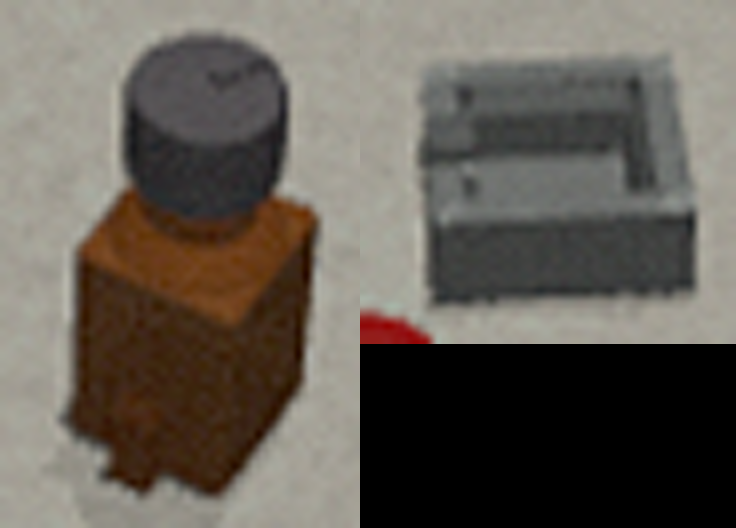

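Top crop: the bottle's body corners are near A(125,70), B(278,138), C(207,295) and D(52,217), with the cap centre at (146,163). The holder's notch faces up (+x), slightly rotated. Side crop: the tab is at the foot of the left-front (+y-ish) face at about (140,460), and the cap top centre is at (205,88).

```bash
cat > h.py <<'E'
import pickle,numpy as np
from scipy.optimize import least_squares
F={n:pickle.load(open(n+".pkl","rb")) for n in("top","side")}
def proj(n,P):
    f=F[n];c=np.c_[P,np.ones(len(P))]@f["world_to_cam"].T
    q=np.c_[c[:,0],-c[:,1],-c[:,2]]@f["mtx"].T
    return q[:,:2]/q[:,2:]
def place(p,L):
    c,s=np.cos(p[2]),np.sin(p[2]);L=np.array(L,float)
    return np.c_[p[0]+c*L[:,0]-s*L[:,1],p[1]+s*L[:,0]+c*L[:,1],L[:,2]]
cr=lambda uv,off:(np.array(uv,float)+.5)/8-.5+np.array(off)
E
python3 - <<'E'
from h import *
# bottle: local x to tab. tab dir ~ +y. corners in top view A(up),B(right),C(down),D(left); yaw~2
for guess in (0.4,2.0):
  def res(p,full=False):
    h=p[3]/2
    # order around: A up(+x), D left(+y), C down, B right  => ccw
    base=[(h,-h,70),(h,h,70),(-h,h,70),(-h,-h,70)]
    k=place(p,base+[(0,0,120)])
    # yaw with tab to left-up: D-A face is +x local -> A=(h,-h), D=(h,h), C=(-h,h), B=(-h,-h)
    t=proj("top",k)-cr([(125,70),(52,217),(207,295),(278,138),(146,163)],(245,225))
    s=proj("side",k[[0,1,2,4]])-cr([(80,250),(232,325),(317,215),(205,88)],(325,228))
    o=np.r_[t,s]
    return o if full else o.ravel()
  S=least_squares(res,[450,120,guess,46]);print("bottle",S.x.round(3),S.cost);print(res(S.x,True).round(2).tolist())
def rh(p,full=False):
    h=42
    k=place(p,[(h,h,34),(h,-h,34),(-h,-h,34),(-h,h,34)])
    t=proj("top",k)-cr([(32,103),(312,42),(378,325),(92,387)],(340,180))
    s=proj("side",k)-cr([(72,218),(62,62),(312,60),(335,215)],(295,185))
    o=np.r_[t,s]; return o if full else o.ravel()
S=least_squares(rh,[500,0,0.2]);print("holder",S.x.round(3),S.cost);print(rh(S.x,True).round(2).tolist())
p=S.x
for u in ((500,140),(570,80)):pass
E
```

```text
bottle [446.374 178.997   1.166  45.125] 4.443367056666236
[[-0.48, -0.15], [-0.87, 0.81], [-0.91, 0.12], [-0.41, 0.29], [-0.66, -0.03], [-0.47, -1.01], [-0.16, -1.38], [-0.12, -1.27], [0.13, -0.95]]
bottle [446.374 178.997   1.166  45.125] 4.443367056666237
[[-0.48, -0.15], [-0.87, 0.81], [-0.91, 0.12], [-0.41, 0.29], [-0.66, -0.03], [-0.47, -1.01], [-0.16, -1.38], [-0.12, -1.27], [0.13, -0.95]]
holder [ 5.48308e+02 -3.63460e+01  2.34000e-01] 1.7999155625336023
[[-1.0, -0.54], [0.24, -0.16], [0.54, 0.45], [-0.43, 0.24], [-0.37, 0.27], [0.15, -0.03], [0.15, -0.89], [0.19, -0.64]]
```

Call:
{"fn": "arm_command", "kwargs": {"deltas": [{"hand": 85, "tx": 30, "ty": -37}, {"tx": 30, "ty": -37}, {"tx": 30, "ty": -37}, {"tx": 30, "ty": -37}, {"tx": 30, "ty": -37}, {"tx": 30, "ty": -37}, {"tx": 30, "ty": -37}, {"tx": 30, "ty": -37}]}}

```text
schema error: expected keys hand, tx, ty, tz, wx, wy, wz
```

Call:
{"fn": "arm_command", "kwargs": {"deltas": [{"tx": 30, "ty": -37}, {"tx": 30, "ty": -37}, {"tx": 30, "ty": -37}, {"tx": 30, "ty": -37}, {"tx": 30, "ty": -37}, {"tx": 30, "ty": -37}, {"tx": 30, "ty": -37}, {"tx": 30, "ty": -37}]}}

```text
schema error: expected keys hand, tx, ty, tz, wx, wy, wz
```

Call:
{"fn": "arm_command", "kwargs": {"deltas": [{"wz": -0.18}, {"wz": -0.18}, {"wz": -0.18}, {"wz": -0.18}, {"wz": -0.18}, {"wz": -0.18}, {"wz": -0.18}, {"wz": -0.18}]}}

```text
schema error: expected keys hand, tx, ty, tz, wx, wy, wz
```

Call:
{"fn": "arm_command", "kwargs": {"deltas": [{"wz": -0.18}, {"wz": -0.18}, {"wz": -0.18}, {"wz": -0.18}, {"wz": -0.18}, {"wz": -0.18}, {"wz": -0.18}, {"wz": 0}]}}

```text
schema error: expected keys hand, tx, ty, tz, wx, wy, wz
```

```bash
cat > st.py <<'E'
from rig import r
import numpy as np
np.set_printoptions(suppress=True,precision=3)
def st():
    s=r.sense()
    for k in("clock","qpos","eef_pos","tcp_rot","contact_force","wrist_torque","grasp_force","opening"):print(k,np.round(s[k],3))
    return s
if __name__=="__main__":st()
E
python3 st.py
```

```text
clock 0.1
qpos [-1.122  0.354  1.634 -0.     1.155 -0.002]
eef_pos [ 272.11  -562.169  230.621]
tcp_rot [-3.14   0.     0.451]
contact_force [ 0.53   0.071 -0.278]
wrist_torque [ 0.007 -0.049 -0.038]
grasp_force 0.0
opening 0.995
```

Call:
{"fn": "arm_command", "kwargs": {"deltas": [{"hand": 85, "tx": 30, "ty": -37, "tz": 0, "wx": 0, "wy": 0, "wz": 0}, {"hand": 85, "tx": 30, "ty": -37, "tz": 0, "wx": 0, "wy": 0, "wz": 0}, {"hand": 85, "tx": 30, "ty": -37, "tz": 0, "wx": 0, "wy": 0, "wz": 0}, {"hand": 85, "tx": 30, "ty": -37, "tz": 0, "wx": 0, "wy": 0, "wz": 0}, {"hand": 85, "tx": 30, "ty": -37, "tz": 0, "wx": 0, "wy": 0, "wz": 0}, {"hand": 85, "tx": 30, "ty": -37, "tz": 0, "wx": 0, "wy": 0, "wz": 0}, {"hand": 85, "tx": 30, "ty": -37, "tz": 0, "wx": 0, "wy": 0, "wz": 0}, {"hand": 85, "tx": 30, "ty": -37, "tz": 0, "wx": 0, "wy": 0, "wz": 0}]}}

```text
clock: 1.1
eef_pos: [359.3, -190.0, 231.2]
tcp_rot: [-3.141, -0.0, 0.45]
contact_force: [1.0, -0.4, -0.5]
opening: 0.996
grasp_force: 0.0
```

Call:
{"fn": "arm_command", "kwargs": {"deltas": [{"hand": 85, "tx": 30, "ty": -37, "tz": 0, "wx": 0, "wy": 0, "wz": 0}, {"hand": 85, "tx": 30, "ty": -37, "tz": 0, "wx": 0, "wy": 0, "wz": 0}, {"hand": 85, "tx": 30, "ty": -37, "tz": 0, "wx": 0, "wy": 0, "wz": 0}, {"hand": 85, "tx": 30, "ty": -37, "tz": 0, "wx": 0, "wy": 0, "wz": 0}, {"hand": 85, "tx": 30, "ty": -37, "tz": 0, "wx": 0, "wy": 0, "wz": 0}, {"hand": 85, "tx": 30, "ty": -37, "tz": 0, "wx": 0, "wy": 0, "wz": 0}, {"hand": 85, "tx": 30, "ty": -37, "tz": 0, "wx": 0, "wy": 0, "wz": 0}, {"hand": 85, "tx": 30, "ty": -37, "tz": 0, "wx": 0, "wy": 0, "wz": 0}]}}

```text
clock: 2.1
eef_pos: [446.4, 181.0, 231.1]
tcp_rot: [3.142, 0.0, 0.451]
contact_force: [0.3, -0.2, 0.0]
opening: 0.996
grasp_force: 0.0
```

Call:
{"fn": "arm_command", "kwargs": {"deltas": [{"hand": 85, "tx": 0, "ty": 0, "tz": 0, "wx": 0, "wy": 0, "wz": -0.18}, {"hand": 85, "tx": 0, "ty": 0, "tz": 0, "wx": 0, "wy": 0, "wz": -0.18}, {"hand": 85, "tx": 0, "ty": 0, "tz": 0, "wx": 0, "wy": 0, "wz": -0.18}, {"hand": 85, "tx": 0, "ty": 0, "tz": 0, "wx": 0, "wy": 0, "wz": -0.18}, {"hand": 85, "tx": 0, "ty": 0, "tz": 0, "wx": 0, "wy": 0, "wz": -0.18}, {"hand": 85, "tx": 0, "ty": 0, "tz": 0, "wx": 0, "wy": 0, "wz": -0.18}, {"hand": 85, "tx": 0, "ty": 0, "tz": 0, "wx": 0, "wy": 0, "wz": -0.18}, {"hand": 85, "tx": 0, "ty": 0, "tz": 0, "wx": 0, "wy": 0, "wz": -0.18}]}}

```text
clock: 3.1
eef_pos: [446.2, 179.3, 231.0]
tcp_rot: [-3.141, 0.0, 1.897]
contact_force: [-0.2, 0.4, -0.4]
opening: 0.994
grasp_force: 0.0
```

Call:
{"fn": "arm_command", "kwargs": {"deltas": [{"hand": 85, "tx": 0, "ty": 0, "tz": 0, "wx": 0, "wy": 0, "wz": -0.18}, {"hand": 85, "tx": 0, "ty": 0, "tz": 0, "wx": 0, "wy": 0, "wz": -0.18}, {"hand": 85, "tx": 0, "ty": 0, "tz": 0, "wx": 0, "wy": 0, "wz": -0.18}, {"hand": 85, "tx": 0, "ty": 0, "tz": 0, "wx": 0, "wy": 0, "wz": -0.18}, {"hand": 85, "tx": 0, "ty": 0, "tz": 0, "wx": 0, "wy": 0, "wz": -0.18}, {"hand": 85, "tx": 0, "ty": 0, "tz": 0, "wx": 0, "wy": 0, "wz": -0.18}, {"hand": 85, "tx": 0, "ty": 0, "tz": 0, "wx": 0, "wy": 0, "wz": -0.18}, {"hand": 85, "tx": 0, "ty": 0, "tz": 0, "wx": 0, "wy": 0, "wz": 0}]}}

```text
clock: 4.1
eef_pos: [446.2, 179.3, 231.0]
tcp_rot: [-3.141, -0.001, -3.134]
contact_force: [0.6, -0.0, -1.0]
opening: 0.999
grasp_force: 0.0
```

```bash
python3 st.py
```

```text
clock 4.1
qpos [ 0.379  0.127  1.932  0.     1.083 -1.2  ]
eef_pos [446.183 179.34  231.048]
tcp_rot [-3.141 -0.001 -3.134]
contact_force [ 0.583 -0.042 -1.032]
wrist_torque [-0.003 -0.011  0.073]
grasp_force 0.0
opening 0.999
```

Call:
{"fn": "arm_command", "kwargs": {"deltas": [{"hand": 85, "tx": 0, "ty": 0, "tz": 30, "wx": 0, "wy": 0, "wz": 0}, {"hand": 85, "tx": 0, "ty": 0, "tz": 30, "wx": 0, "wy": 0, "wz": 0}, {"hand": 85, "tx": 0, "ty": 0, "tz": 30, "wx": 0, "wy": 0, "wz": 0}, {"hand": 85, "tx": 0, "ty": 0, "tz": 25, "wx": 0, "wy": 0, "wz": 0}, {"hand": 85, "tx": 0, "ty": 0, "tz": 20, "wx": 0, "wy": 0, "wz": 0}, {"hand": 85, "tx": 0, "ty": 0, "tz": 14, "wx": 0, "wy": 0, "wz": 0}, {"hand": 60, "tx": 0, "ty": 0, "tz": 0, "wx": 0, "wy": 0, "wz": 0}, {"hand": 50, "tx": 0, "ty": 0, "tz": 0, "wx": 0, "wy": 0, "wz": 0}], "squeeze": 30}}

```text
clock: 5.1
eef_pos: [446.9, 179.6, 82.8]
tcp_rot: [3.141, 0.001, -3.133]
contact_force: [0.0, 0.3, 0.0]
opening: 0.598
grasp_force: 0.0
```

```bash
python3 - <<'E'
from rig import imaging
import cv2,pickle
a=[]
for n,(x,y) in(("top",(215,200)),("side",(300,190))):
    f=imaging.grab_frame(n); a.append(cv2.resize(f["image"][y:y+100,x:x+100,::-1],None,fx=4,fy=4,interpolation=cv2.INTER_CUBIC)); cv2.imwrite(f"pics/{n}1.png",f["image"][:,:,::-1])
cv2.imwrite("pics/g1.png",cv2.hconcat(a))
E
```

```text
(no output)
```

View pics/g1.png

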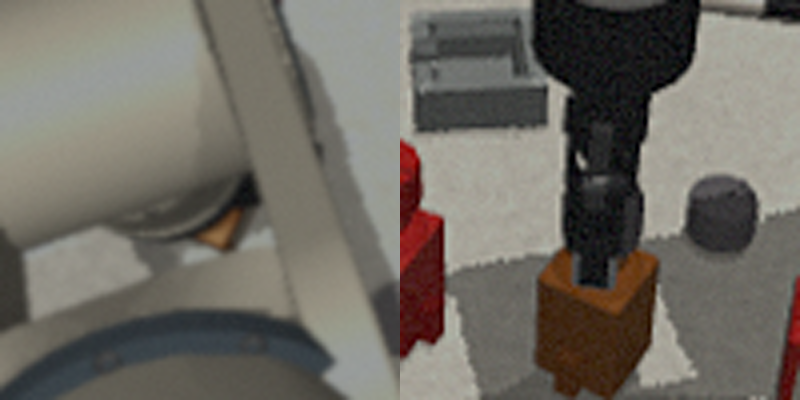

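The side view shows the finger (tip near (597,285)) centred over the cap (562–643), and the bottle is undisturbed. I'll close the gripper.

Call:
{"fn": "arm_command", "kwargs": {"deltas": [{"hand": 44, "tx": 0, "ty": 0, "tz": 0, "wx": 0, "wy": 0, "wz": 0}, {"hand": 40, "tx": 0, "ty": 0, "tz": 0, "wx": 0, "wy": 0, "wz": 0}, {"hand": 36, "tx": 0, "ty": 0, "tz": 0, "wx": 0, "wy": 0, "wz": 0}, {"hand": 30, "tx": 0, "ty": 0, "tz": 0, "wx": 0, "wy": 0, "wz": 0}, {"hand": 30, "tx": 0, "ty": 0, "tz": 0, "wx": 0, "wy": 0, "wz": 0}], "squeeze": 40}}

```text
clock: 5.82
eef_pos: [446.7, 179.4, 82.6]
tcp_rot: [3.142, 0.001, -3.132]
contact_force: [0.3, -1.7, 6.3]
opening: 0.458
grasp_force: 39.6
```

```bash
python3 st.py
```

```text
clock 5.825
qpos [ 0.379  0.342  2.058 -0.     0.741 -1.201]
eef_pos [446.702 179.389  82.629]
tcp_rot [ 3.142  0.001 -3.132]
contact_force [ 0.272 -1.731  6.303]
wrist_torque [-0.36   0.095  0.005]
grasp_force 39.592
opening 0.458
```

Call:
{"fn": "arm_command", "kwargs": {"deltas": [{"hand": 30, "tx": 0, "ty": 0, "tz": -5, "wx": 0, "wy": 0, "wz": 0}, {"hand": 30, "tx": 0, "ty": 0, "tz": -15, "wx": 0, "wy": 0, "wz": 0}, {"hand": 30, "tx": 0, "ty": 0, "tz": -20, "wx": 0, "wy": 0, "wz": 0}, {"hand": 30, "tx": 0, "ty": 0, "tz": -20, "wx": 0, "wy": 0, "wz": 0}, {"hand": 30, "tx": 0, "ty": 0, "tz": -20, "wx": 0, "wy": 0, "wz": 0}, {"hand": 30, "tx": -16, "ty": -35, "tz": 0, "wx": 0, "wy": 0, "wz": 0}, {"hand": 30, "tx": -17, "ty": -36, "tz": 0, "wx": 0, "wy": 0, "wz": 0}, {"hand": 30, "tx": -17, "ty": -36, "tz": 0, "wx": 0, "wy": 0, "wz": 0}]}}

```text
clock: 6.82
eef_pos: [497.8, 72.0, 163.3]
tcp_rot: [3.141, 0.001, -3.132]
contact_force: [-0.1, 0.6, -2.5]
opening: 0.455
grasp_force: 41.0
```

Call:
{"fn": "arm_command", "kwargs": {"deltas": [{"hand": 30, "tx": -17, "ty": -36, "tz": 0, "wx": 0, "wy": 0, "wz": 0}, {"hand": 30, "tx": -17, "ty": -36, "tz": 0, "wx": 0, "wy": 0, "wz": 0}, {"hand": 30, "tx": -17, "ty": -36, "tz": 0, "wx": 0, "wy": 0, "wz": 0}, {"hand": 30, "tx": 0, "ty": 0, "tz": 0, "wx": 0, "wy": 0, "wz": 0.1}, {"hand": 30, "tx": 0, "ty": 0, "tz": 0, "wx": 0, "wy": 0, "wz": 0.15}, {"hand": 30, "tx": 0, "ty": 0, "tz": 0, "wx": 0, "wy": 0, "wz": 0.15}, {"hand": 30, "tx": 0, "ty": 0, "tz": 0, "wx": 0, "wy": 0, "wz": 0.15}, {"hand": 30, "tx": 0, "ty": 0, "tz": 0, "wx": 0, "wy": 0, "wz": 0.15}]}}

```text
clock: 7.82
eef_pos: [549.3, -34.6, 163.1]
tcp_rot: [3.141, 0.0, 2.446]
contact_force: [0.3, -0.7, -2.6]
opening: 0.458
grasp_force: 41.3
```

Call:
{"fn": "arm_command", "kwargs": {"deltas": [{"hand": 30, "tx": 0, "ty": 0, "tz": 0, "wx": 0, "wy": 0, "wz": 0.15}, {"hand": 30, "tx": 0, "ty": 0, "tz": 0, "wx": 0, "wy": 0, "wz": 0.082}, {"hand": 30, "tx": 0, "ty": 0, "tz": 0, "wx": 0, "wy": 0, "wz": 0}, {"hand": 30, "tx": 0, "ty": 0, "tz": 0, "wx": 0, "wy": 0, "wz": 0}]}}

```text
clock: 8.32
eef_pos: [549.4, -34.6, 162.7]
tcp_rot: [3.141, 0.0, 2.221]
contact_force: [-0.4, 0.5, -2.0]
opening: 0.458
grasp_force: 41.3
```

```bash
python3 - <<'E'
from st import *; st()
from rig import imaging
import cv2
a=[]
for n,(x,y) in(("top",(320,150)),("side",(270,130))):
    f=imaging.grab_frame(n); a.append(cv2.resize(f["image"][y:y+100,x:x+80,::-1],None,fx=5,fy=5,interpolation=cv2.INTER_CUBIC)); cv2.imwrite(f"pics/{n}2.png",f["image"][:,:,::-1])
cv2.imwrite("pics/g2.png",cv2.hconcat(a))
E
```

```text
clock 8.325
qpos [-0.066  0.316  1.858  0.     0.967 -0.716]
eef_pos [549.397 -34.572 162.66 ]
tcp_rot [3.141 0.    2.221]
contact_force [-0.359  0.52  -2.044]
wrist_torque [-0.007  0.042  0.007]
grasp_force 41.317
opening 0.458
```

View pics/g2.png

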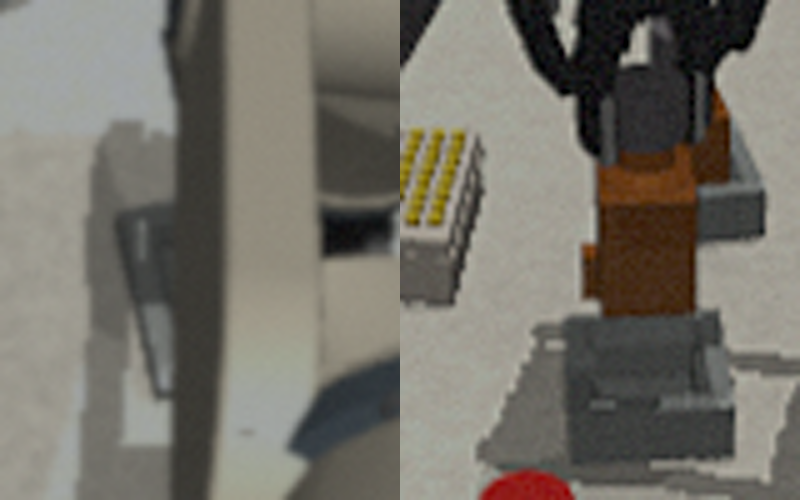

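The side view shows the bottle held upright above the holder, tab to the left (+x). The body's front face spans columns 600–694, rows 200–315, and the holder's front top corners are at about (567,405) and (733,403). I'll compare these with predictions.

```bash
python3 - <<'E'
from h import *
f=lambda uv:(((uv-np.array([270,130]))+.5)*5-.5+np.array([400,0])).round(0).tolist()
for yaw in (.18,.234,.29):
  h=24
  P=place([549.4,-34.6,yaw],[(h,h,150),(-h,h,150),(h,-h,150),(-h,-h,150),(h,h,80),(-h,h,80),(32,6,106),(32,-6,106),(32,6,80),(0,0,170)])
  print(yaw,f(proj("side",P)))
h=42;P=place([548.3,-36.3,.234],[(h,h,34),(-h,h,34),(h,-h,34),(-h,-h,34),(h,h,0),(-h,h,0)])
print("holder",f(proj("side",P)))
import cv2
im=cv2.imread("pics/side2.png")[150:240,370-60:370+40] if 0 else cv2.imread("pics/side2.png")[155:230,300:350]
cv2.imwrite("pics/g3.png",cv2.resize(im,None,fx=8,fy=8,interpolation=cv2.INTER_CUBIC))
E
```

```text
0.18 [[592.0, 196.0], [694.0, 196.0], [595.0, 144.0], [692.0, 143.0], [595.0, 316.0], [693.0, 316.0], [579.0, 252.0], [579.0, 238.0], [580.0, 295.0], [643.0, 133.0]]
0.234 [[595.0, 198.0], [697.0, 195.0], [592.0, 145.0], [689.0, 142.0], [598.0, 318.0], [695.0, 314.0], [580.0, 254.0], [579.0, 240.0], [581.0, 297.0], [643.0, 133.0]]
0.29 [[598.0, 199.0], [699.0, 193.0], [589.0, 146.0], [686.0, 141.0], [601.0, 319.0], [698.0, 312.0], [580.0, 256.0], [578.0, 242.0], [582.0, 299.0], [643.0, 133.0]]
holder [[568.0, 412.0], [735.0, 406.0], [564.0, 313.0], [721.0, 308.0], [570.0, 464.0], [733.0, 458.0]]
```

View pics/g3.png

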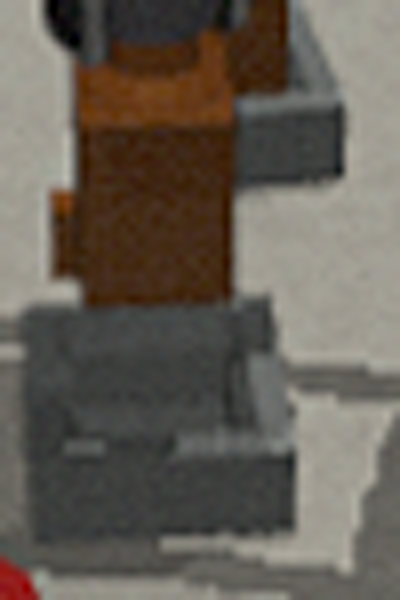

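Call:
{"fn": "arm_command", "kwargs": {"deltas": [{"hand": 30, "tx": -0.8, "ty": -2, "tz": 15, "wx": 0, "wy": 0, "wz": 0}, {"hand": 30, "tx": 0, "ty": 0, "tz": 15, "wx": 0, "wy": 0, "wz": 0}, {"hand": 30, "tx": 0, "ty": 0, "tz": 10, "wx": 0, "wy": 0, "wz": 0}, {"hand": 30, "tx": 0, "ty": 0, "tz": 5, "wx": 0, "wy": 0, "wz": 0}, {"hand": 30, "tx": 0, "ty": 0, "tz": 4, "wx": 0, "wy": 0, "wz": 0}, {"hand": 30, "tx": 0, "ty": 0, "tz": 4, "wx": 0, "wy": 0, "wz": 0}, {"hand": 30, "tx": 0, "ty": 0, "tz": 0, "wx": 0, "wy": 0, "wz": 0}]}}

```text
clock: 9.3
eef_pos: [548.3, -36.5, 109.2]
tcp_rot: [-3.142, -0.0, 2.219]
contact_force: [-0.3, 0.2, -1.9]
opening: 0.458
grasp_force: 41.4
```

```bash
python3 st.py
```

```text
clock 9.3
qpos [-0.069  0.387  1.898  0.     0.856 -0.717]
eef_pos [548.253 -36.466 109.186]
tcp_rot [-3.142 -0.     2.219]
contact_force [-0.344  0.166 -1.903]
wrist_torque [0.029 0.028 0.038]
grasp_force 41.384
opening 0.458
```

Call:
{"fn": "arm_command", "kwargs": {"deltas": [{"hand": 30, "tx": 0, "ty": 0, "tz": 3, "wx": 0, "wy": 0, "wz": 0}, {"hand": 30, "tx": 0, "ty": 0, "tz": 3, "wx": 0, "wy": 0, "wz": 0}, {"hand": 30, "tx": 0, "ty": 0, "tz": 2, "wx": 0, "wy": 0, "wz": 0}, {"hand": 30, "tx": 0, "ty": 0, "tz": 0, "wx": 0, "wy": 0, "wz": 0}]}}

```text
clock: 9.8
eef_pos: [548.2, -36.5, 101.1]
tcp_rot: [-3.141, -0.0, 2.219]
contact_force: [0.6, 0.3, -1.7]
opening: 0.457
grasp_force: 41.4
```

Call:
{"fn": "arm_command", "kwargs": {"deltas": [{"hand": 30, "tx": 0, "ty": 0, "tz": 3, "wx": 0, "wy": 0, "wz": 0}, {"hand": 30, "tx": 0, "ty": 0, "tz": 2, "wx": 0, "wy": 0, "wz": 0}, {"hand": 30, "tx": 0, "ty": 0, "tz": 0, "wx": 0, "wy": 0, "wz": 0}]}}

```text
clock: 10.18
eef_pos: [548.1, -36.5, 96.1]
tcp_rot: [-3.141, -0.0, 2.219]
contact_force: [-0.2, 0.1, -3.0]
opening: 0.458
grasp_force: 41.4
```

```bash
python3 st.py
```

```text
clock 10.175
qpos [-0.069  0.406  1.906  0.     0.829 -0.717]
eef_pos [548.122 -36.474  96.068]
tcp_rot [-3.141 -0.     2.219]
contact_force [-0.176  0.102 -3.048]
wrist_torque [-0.003  0.082 -0.012]
grasp_force 41.386
opening 0.458
```

Free entry. Continue to the floor.

Call:
{"fn": "arm_command", "kwargs": {"deltas": [{"hand": 30, "tx": 0, "ty": 0, "tz": 2, "wx": 0, "wy": 0, "wz": 0}, {"hand": 30, "tx": 0, "ty": 0, "tz": 2, "wx": 0, "wy": 0, "wz": 0}, {"hand": 30, "tx": 0, "ty": 0, "tz": 2, "wx": 0, "wy": 0, "wz": 0}, {"hand": 30, "tx": 0, "ty": 0, "tz": 0, "wx": 0, "wy": 0, "wz": 0}]}}

```text
clock: 10.68
eef_pos: [548.1, -36.5, 90.1]
tcp_rot: [-3.141, -0.0, 2.219]
contact_force: [0.3, -0.9, -2.1]
opening: 0.457
grasp_force: 41.4
```

Call:
{"fn": "arm_command", "kwargs": {"deltas": [{"hand": 30, "tx": 0, "ty": 0, "tz": 1, "wx": 0, "wy": 0, "wz": 0}, {"hand": 30, "tx": 0, "ty": 0, "tz": 0.5, "wx": 0, "wy": 0, "wz": 0}, {"hand": 30, "tx": 0, "ty": 0, "tz": 0, "wx": 0, "wy": 0, "wz": 0}]}}

```text
clock: 11.05
eef_pos: [548.4, -36.5, 88.9]
tcp_rot: [3.141, 0.0, 2.219]
contact_force: [0.7, -0.2, -0.5]
opening: 0.456
grasp_force: 41.4
```

```bash
python3 st.py
```

```text
clock 11.05
qpos [-0.069  0.417  1.91  -0.     0.814 -0.717]
eef_pos [548.368 -36.514  88.928]
tcp_rot [3.141 0.    2.219]
contact_force [ 0.67  -0.246 -0.475]
wrist_torque [-0.051  0.08  -0.103]
grasp_force 41.435
opening 0.456
```

Call:
{"fn": "arm_command", "kwargs": {"deltas": [{"hand": 30, "tx": 0, "ty": 0, "tz": 0.5, "wx": 0, "wy": 0, "wz": 0}, {"hand": 30, "tx": 0, "ty": 0, "tz": 0.3, "wx": 0, "wy": 0, "wz": 0}, {"hand": 30, "tx": 0, "ty": 0, "tz": 0, "wx": 0, "wy": 0, "wz": 0}, {"hand": 30, "tx": 0, "ty": 0, "tz": 0, "wx": 0, "wy": 0, "wz": 0}]}}

```text
clock: 11.55
eef_pos: [548.5, -36.5, 88.7]
tcp_rot: [3.141, 0.0, 2.219]
contact_force: [-2.4, 1.0, 6.3]
opening: 0.455
grasp_force: 42.1
```

```bash
python3 - <<'E'
from st import *; st()
from rig import imaging
import cv2
f=imaging.grab_frame("side");i=f["image"][140:230,280:360,::-1]; cv2.imwrite("pics/g4.png",cv2.resize(i,None,fx=6,fy=6,interpolation=cv2.INTER_CUBIC))
E
```

```text
clock 11.55
qpos [-0.069  0.417  1.91  -0.     0.813 -0.717]
eef_pos [548.483 -36.524  88.664]
tcp_rot [3.141 0.    2.219]
contact_force [-2.43   1.017  6.294]
wrist_torque [ 0.005  0.508 -0.038]
grasp_force 42.069
opening 0.455
```

View pics/g4.png

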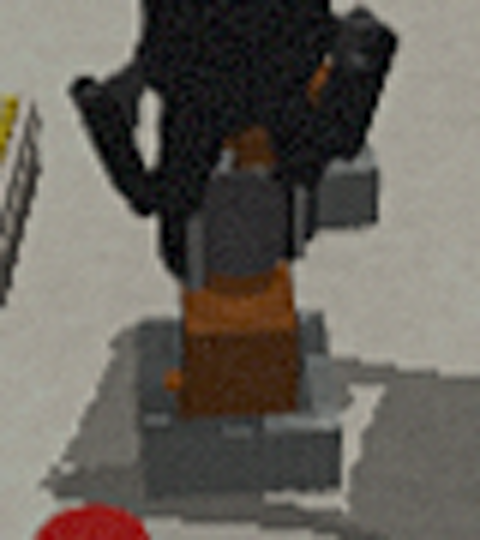

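Seated: the tab at (174,380) sits in the notch, and there is floor contact. Next I'll screw the cap clockwise.

Call:
{"fn": "arm_command", "kwargs": {"deltas": [{"hand": 30, "tx": 0, "ty": 0, "tz": 0.1, "wx": 0, "wy": 0, "wz": 0.12}, {"hand": 30, "tx": 0, "ty": 0, "tz": 0.1, "wx": 0, "wy": 0, "wz": 0.12}, {"hand": 30, "tx": 0, "ty": 0, "tz": 0.1, "wx": 0, "wy": 0, "wz": 0.12}, {"hand": 30, "tx": 0, "ty": 0, "tz": 0.1, "wx": 0, "wy": 0, "wz": 0.12}, {"hand": 30, "tx": 0, "ty": 0, "tz": 0.1, "wx": 0, "wy": 0, "wz": 0.12}, {"hand": 30, "tx": 0, "ty": 0, "tz": 0.1, "wx": 0, "wy": 0, "wz": 0.12}], "squeeze": 40}}

```text
clock: 12.35
eef_pos: [548.8, -36.4, 88.1]
tcp_rot: [3.141, -0.0, 1.495]
contact_force: [-1.8, 0.7, 6.1]
opening: 0.457
grasp_force: 42.1
```

```bash
python3 st.py
```

```text
clock 12.35
qpos [-0.069  0.418  1.91   0.     0.812  0.007]
eef_pos [548.785 -36.423  88.115]
tcp_rot [ 3.141 -0.     1.495]
contact_force [-1.833  0.66   6.117]
wrist_torque [0.11  0.273 0.107]
grasp_force 42.098
opening 0.457
```

Call:
{"fn": "arm_command", "kwargs": {"deltas": [{"hand": 30, "tx": 0, "ty": 0, "tz": 0.1, "wx": 0, "wy": 0, "wz": 0.12}, {"hand": 30, "tx": 0, "ty": 0, "tz": 0.1, "wx": 0, "wy": 0, "wz": 0.12}, {"hand": 30, "tx": 0, "ty": 0, "tz": 0.1, "wx": 0, "wy": 0, "wz": 0.12}, {"hand": 30, "tx": 0, "ty": 0, "tz": 0.1, "wx": 0, "wy": 0, "wz": 0.12}, {"hand": 30, "tx": 0, "ty": 0, "tz": 0.1, "wx": 0, "wy": 0, "wz": 0.12}, {"hand": 30, "tx": 0, "ty": 0, "tz": 0.1, "wx": 0, "wy": 0, "wz": 0.12}, {"hand": 30, "tx": 0, "ty": 0, "tz": 0.1, "wx": 0, "wy": 0, "wz": 0.12}]}}

```text
clock: 13.22
eef_pos: [548.7, -36.4, 87.4]
tcp_rot: [3.141, -0.001, 0.655]
contact_force: [-2.7, 0.5, 7.1]
opening: 0.46
grasp_force: 42.1
```

```bash
python3 st.py
```

```text
clock 13.225
qpos [-0.069  0.419  1.911  0.     0.81   0.847]
eef_pos [548.737 -36.407  87.438]
tcp_rot [ 3.141 -0.001  0.655]
contact_force [-2.658  0.504  7.079]
wrist_torque [0.19  0.287 0.052]
grasp_force 42.125
opening 0.46
```

Turned 1.56 rad so far. From here I'll go in smaller steps and watch the torque.

Call:
{"fn": "arm_command", "kwargs": {"deltas": [{"hand": 30, "tx": 0, "ty": 0, "tz": 0.08, "wx": 0, "wy": 0, "wz": 0.1}, {"hand": 30, "tx": 0, "ty": 0, "tz": 0.08, "wx": 0, "wy": 0, "wz": 0.1}, {"hand": 30, "tx": 0, "ty": 0, "tz": 0.08, "wx": 0, "wy": 0, "wz": 0.1}]}}

```text
clock: 13.6
eef_pos: [548.7, -36.4, 87.2]
tcp_rot: [3.141, -0.001, 0.356]
contact_force: [-2.1, 0.9, 6.2]
opening: 0.459
grasp_force: 42.1
```

```bash
python3 st.py|grep torque
```

```text
wrist_torque [0.218 0.36  0.072]
```

Call:
{"fn": "arm_command", "kwargs": {"deltas": [{"hand": 30, "tx": 0, "ty": 0, "tz": 0.08, "wx": 0, "wy": 0, "wz": 0.1}, {"hand": 30, "tx": 0, "ty": 0, "tz": 0.08, "wx": 0, "wy": 0, "wz": 0.1}]}}

```text
clock: 13.85
eef_pos: [548.7, -36.4, 87.0]
tcp_rot: [3.142, -0.001, 0.156]
contact_force: [-2.7, 1.2, 7.0]
opening: 0.455
grasp_force: 42.1
```

```bash
python3 st.py|grep torque
```

```text
wrist_torque [0.152 0.35  0.075]
```

Call:
{"fn": "arm_command", "kwargs": {"deltas": [{"hand": 30, "tx": 0, "ty": 0, "tz": 0.08, "wx": 0, "wy": 0, "wz": 0.1}, {"hand": 30, "tx": 0, "ty": 0, "tz": 0.08, "wx": 0, "wy": 0, "wz": 0.1}]}}

```text
clock: 14.1
eef_pos: [548.8, -36.4, 86.9]
tcp_rot: [-3.141, -0.001, -0.044]
contact_force: [-1.8, 0.5, 7.0]
opening: 0.457
grasp_force: 42.1
```

```bash
python3 st.py
```

```text
clock 14.1
qpos [-0.069  0.42   1.911  0.     0.809  1.546]
eef_pos [548.75  -36.383  86.885]
tcp_rot [-3.141 -0.001 -0.044]
contact_force [-1.817  0.475  7.019]
wrist_torque [0.075 0.331 0.061]
grasp_force 42.127
opening 0.457
```

Turned 2.26 rad; there is still only friction.

Call:
{"fn": "arm_command", "kwargs": {"deltas": [{"hand": 30, "tx": 0, "ty": 0, "tz": 0.08, "wx": 0, "wy": 0, "wz": 0.1}, {"hand": 30, "tx": 0, "ty": 0, "tz": 0.08, "wx": 0, "wy": 0, "wz": 0.1}]}}

```text
clock: 14.35
eef_pos: [548.7, -36.4, 86.7]
tcp_rot: [-3.141, -0.001, -0.244]
contact_force: [-1.4, 0.9, 6.7]
opening: 0.457
grasp_force: 42.1
```

```bash
python3 st.py|grep torque
```

```text
wrist_torque [0.157 0.334 0.098]
```

Call:
{"fn": "arm_command", "kwargs": {"deltas": [{"hand": 30, "tx": 0, "ty": 0, "tz": 0.08, "wx": 0, "wy": 0, "wz": 0.1}, {"hand": 30, "tx": 0, "ty": 0, "tz": 0, "wx": 0, "wy": 0, "wz": 0}]}}

```text
clock: 14.6
eef_pos: [548.7, -36.4, 86.6]
tcp_rot: [-3.141, -0.001, -0.343]
contact_force: [-2.3, 0.4, 6.1]
opening: 0.457
grasp_force: 42.1
```

```bash
python3 st.py
```

```text
clock 14.6
qpos [-0.069  0.421  1.911  0.     0.809  1.844]
eef_pos [548.743 -36.408  86.62 ]
tcp_rot [-3.141 -0.001 -0.343]
contact_force [-2.328  0.392  6.114]
wrist_torque [ 0.103  0.272 -0.079]
grasp_force 42.139
opening 0.457
```

Call:
{"fn": "arm_command", "kwargs": {"deltas": [{"hand": 30, "tx": 0, "ty": 0, "tz": 0.08, "wx": 0, "wy": 0, "wz": 0.1}, {"hand": 30, "tx": 0, "ty": 0, "tz": 0.08, "wx": 0, "wy": 0, "wz": 0.1}]}}

```text
clock: 14.85
eef_pos: [548.9, -36.4, 86.5]
tcp_rot: [-3.141, -0.001, -0.544]
contact_force: [-1.8, 0.8, 6.6]
opening: 0.457
grasp_force: 42.1
```

```bash
python3 st.py|grep torque
```

```text
wrist_torque [-0.059  0.226  0.266]
```

Call:
{"fn": "arm_command", "kwargs": {"deltas": [{"hand": 30, "tx": 0, "ty": 0, "tz": 0.08, "wx": 0, "wy": 0, "wz": 0.1}]}}

```text
clock: 14.98
eef_pos: [549.1, -36.8, 86.5]
tcp_rot: [-3.141, -0.002, -0.642]
contact_force: [2.2, -4.3, 5.2]
opening: 0.458
grasp_force: 42.1
```

```bash
python3 st.py|grep torque
```

```text
wrist_torque [-0.671 -0.552  1.245]
```

Call:
{"fn": "arm_command", "kwargs": {"deltas": [{"hand": 30, "tx": 0, "ty": 0, "tz": 0.08, "wx": 0, "wy": 0, "wz": 0.1}]}}

```text
clock: 15.1
eef_pos: [549.2, -36.9, 86.4]
tcp_rot: [-3.141, -0.002, -0.742]
contact_force: [-0.4, -1.4, 5.4]
opening: 0.455
grasp_force: 42.2
```

```bash
python3 st.py
```

```text
clock 15.1
qpos [-0.069  0.421  1.911 -0.002  0.807  2.245]
eef_pos [549.207 -36.894  86.394]
tcp_rot [-3.141 -0.002 -0.742]
contact_force [-0.376 -1.414  5.404]
wrist_torque [-0.27   0.118  1.313]
grasp_force 42.168
opening 0.455
```

Bottomed out: the torque saturates at about 1.3 N m. I'll hold for 0.4 s, then back off, allowing about 0.1 rad for the bottle's play.

Call:
{"fn": "arm_command", "kwargs": {"deltas": [{"hand": 30, "tx": 0, "ty": 0, "tz": 0, "wx": 0, "wy": 0, "wz": 0}, {"hand": 30, "tx": 0, "ty": 0, "tz": 0, "wx": 0, "wy": 0, "wz": 0}, {"hand": 30, "tx": 0, "ty": 0, "tz": 0, "wx": 0, "wy": 0, "wz": 0}, {"hand": 30, "tx": 0, "ty": 0, "tz": 0, "wx": 0, "wy": 0, "wz": 0}]}}

```text
clock: 15.6
eef_pos: [549.2, -36.9, 86.4]
tcp_rot: [-3.141, -0.002, -0.739]
contact_force: [-0.5, -2.5, 5.6]
opening: 0.457
grasp_force: 42.2
```

```bash
python3 st.py
```

```text
clock 15.6
qpos [-0.069  0.421  1.911 -0.002  0.808  2.241]
eef_pos [549.192 -36.886  86.386]
tcp_rot [-3.141 -0.002 -0.739]
contact_force [-0.493 -2.467  5.649]
wrist_torque [-0.242  0.143  1.157]
grasp_force 42.156
opening 0.457
```

Call:
{"fn": "arm_command", "kwargs": {"deltas": [{"hand": 30, "tx": 0, "ty": 0, "tz": 0, "wx": 0, "wy": 0, "wz": -0.07}, {"hand": 30, "tx": 0, "ty": 0, "tz": -0.08, "wx": 0, "wy": 0, "wz": -0.1}, {"hand": 30, "tx": 0, "ty": 0, "tz": -0.08, "wx": 0, "wy": 0, "wz": -0.1}, {"hand": 30, "tx": 0, "ty": 0, "tz": -0.08, "wx": 0, "wy": 0, "wz": -0.1}, {"hand": 30, "tx": 0, "ty": 0, "tz": -0.08, "wx": 0, "wy": 0, "wz": -0.1}, {"hand": 30, "tx": 0, "ty": 0, "tz": -0.08, "wx": 0, "wy": 0, "wz": -0.1}, {"hand": 30, "tx": 0, "ty": 0, "tz": -0.08, "wx": 0, "wy": 0, "wz": -0.1}, {"hand": 30, "tx": 0, "ty": 0, "tz": -0.08, "wx": 0, "wy": 0, "wz": -0.1}]}}

```text
clock: 16.6
eef_pos: [549.5, -36.5, 86.9]
tcp_rot: [3.142, -0.002, 0.032]
contact_force: [0.8, 0.0, 4.2]
opening: 0.459
grasp_force: 42.1
```

```bash
python3 st.py
```

```text
clock 16.6
qpos [-0.069  0.42   1.91   0.     0.808  1.47 ]
eef_pos [549.453 -36.482  86.939]
tcp_rot [ 3.142 -0.002  0.032]
contact_force [0.754 0.021 4.207]
wrist_torque [ 0.037 -0.046 -0.104]
grasp_force 42.084
opening 0.459
```

Call:
{"fn": "arm_command", "kwargs": {"deltas": [{"hand": 30, "tx": 0, "ty": 0, "tz": -0.08, "wx": 0, "wy": 0, "wz": -0.12}, {"hand": 30, "tx": 0, "ty": 0, "tz": -0.08, "wx": 0, "wy": 0, "wz": -0.12}, {"hand": 30, "tx": 0, "ty": 0, "tz": -0.08, "wx": 0, "wy": 0, "wz": -0.12}, {"hand": 30, "tx": 0, "ty": 0, "tz": -0.08, "wx": 0, "wy": 0, "wz": -0.12}, {"hand": 30, "tx": 0, "ty": 0, "tz": -0.08, "wx": 0, "wy": 0, "wz": -0.12}, {"hand": 30, "tx": 0, "ty": 0, "tz": -0.08, "wx": 0, "wy": 0, "wz": -0.12}, {"hand": 30, "tx": 0, "ty": 0, "tz": -0.08, "wx": 0, "wy": 0, "wz": -0.12}, {"hand": 30, "tx": 0, "ty": 0, "tz": -0.04, "wx": 0, "wy": 0, "wz": -0.06}]}}

```text
clock: 17.6
eef_pos: [549.3, -36.3, 87.6]
tcp_rot: [3.14, -0.002, 0.931]
contact_force: [-0.2, 2.2, 5.8]
opening: 0.458
grasp_force: 42.2
```

Call:
{"fn": "arm_command", "kwargs": {"deltas": [{"hand": 30, "tx": 0, "ty": 0, "tz": 0, "wx": 0, "wy": 0, "wz": 0}, {"hand": 30, "tx": 0, "ty": 0, "tz": 0, "wx": 0, "wy": 0, "wz": 0}, {"hand": 30, "tx": 0, "ty": 0, "tz": 0, "wx": 0, "wy": 0, "wz": 0}]}}

```text
clock: 17.98
eef_pos: [549.3, -36.3, 87.6]
tcp_rot: [3.14, -0.001, 0.929]
contact_force: [-0.3, 1.1, 5.2]
opening: 0.457
grasp_force: 42.2
```

```bash
python3 - <<'E'
from st import *; st()
from rig import imaging
import cv2
f=imaging.grab_frame("side");i=f["image"][140:230,280:360,::-1]; cv2.imwrite("pics/g5.png",cv2.resize(i,None,fx=6,fy=6,interpolation=cv2.INTER_CUBIC))
E
```

```text
clock 17.975
qpos [-0.069  0.419  1.91   0.     0.81   0.573]
eef_pos [549.335 -36.282  87.633]
tcp_rot [ 3.14  -0.001  0.929]
contact_force [-0.315  1.091  5.223]
wrist_torque [0.244 0.085 0.074]
grasp_force 42.211
opening 0.457
```

View pics/g5.png

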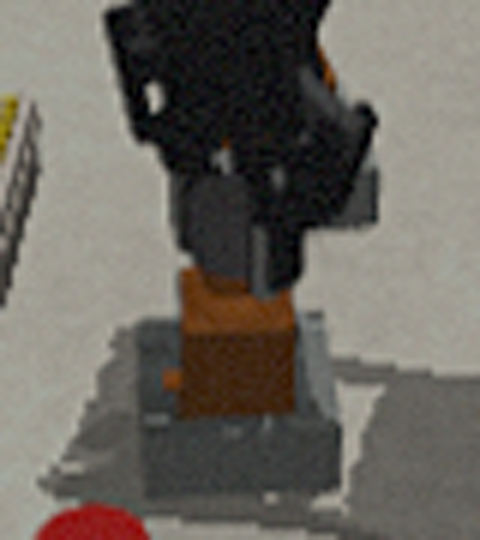

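The bottle is still seated (tab at (172,378), body bottom at row 412, as before) and the fingers still grip the cap. I'm handing in.

```bash
python3 -c "
from rig import r
print(r.sign_off())"
```

```text
the job is handed in; nothing more can be done
None
```

I handed the job in: the bottle is seated with its tab in the notch, the cap was screwed to its stop and backed off about 1.6 rad by my estimate, and the gripper still holds it at 42 N; `sign_off` returned no verdict.

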